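# Fan the slide mailers in the carrying tray and close its hold-down bar

## Robot

A 6-joint arm with a two-finger parallel gripper is mounted at the origin on the work surface. World frame = base frame: x ahead of the robot, y to its left, z up, the work surface at z = 0. Lengths are in m, angles in rad, forces in N, time in s.
With the tool pointing down it reaches from about 0.225 to 0.875 m from the base axis. Payload 3.4 kg.
Tool frame: the origin (TCP) lies between the finger pads; the fingertips stand 8 mm ahead of it and the grasp point (between the pads) lies 11 mm behind it; z points along the fingers, y is the line along which they close (so a half turn about z gives the same grasp; the last joint's range is limited). The gripper opens to 85 mm and grips with 20 to 120 N. Pads are 22 mm wide; open, the fingers measure 114 mm over their backs; the gripper's body (76 mm by 85 mm) begins 54 mm behind the grasp point. The pads swing forward as they close: fully open they stand 13 mm farther back than shut.
Start: joints at [1.03, 0.276, 1.505, -0, 1.361, -0.121], TCP at [0.234, 0.525, 0.239] pointing down, gripper open.
Joint ranges: [-2.89, 2.89], [-0.75, 2.08], [0.22, 2.7], [-1.18, 4.32], [0.11, 2.71], [-2.7, 2.7]. Speed limits (rad/s): [2.57, 2.57, 3.14, 3.14, 3.14, 3.14].

## Interface

Orientations are given as a unit quaternion [w, x, y, z].
In Python, from rig import manip gives the robot as it stands.
- The arm moves only by the tool move_arm, never from a script. Its argument "deltas" is a list that holds one entry, the list of rows, each a list of 5 numbers: the shift along the tool's x, y, z normalised to -1 to 1, where 1 is 80 cm, then the turn about the tool's z normalised to -1 to 1, where 1 is 120 degrees, then the closure, from -1 (fully open) to 1 (shut). In form: [[[tx, ty, tz, twist, grip], ...]]. A call has 1 to 12 rows; each row is the pose to reach, as a shift and turn from the pose commanded when the call began, along the tool's axes at that moment; what a row does not reach only later rows make up. A row lasts 1/10 s, in which the tool goes at most 50 mm and 8.59 degrees, less where a joint would pass 70% of its speed; a pose out of reach is approached as far as the arm can. A call with a number of a shift or a turn outside -1 to 1 is refused whole. A call with a gripper value outside its range is refused whole. The fingers move at their own pace and stop on an object; "squeeze" is the grip in N (left out, the last holds). Time passes only in rows, so rows that repeat a pose let the fingers close. It gives the time, the measured TCP pose, the force, the opening and the grip force at its end, in the units of the state.
- manip.get_state(): the state, without advancing time (a new reading comes with each control period).
- manip.get_image(name): name is "side" or "top"; returns the picture (480x640x3 uint8, red, green, blue); there is no depth.
- manip.camera_params(name): a dict with "fx", "fy", "cx", "cy" (pixels), "R" (3x3) and "t" (3): a world point X has camera coordinates R X + t. Camera axes: x right, y down, z forward; pixel columns grow to the right and rows downward; lengths in m; the calibration is good to about 2 mm. A picture is of the moment at which its call begins. camera_params takes no time and is no camera call.
- manip.sign_off(): hands the job in; it is judged then, once.
The state is a dict: "clock": time; "qpos": joint angles; "qd": joint speeds; "effort": joint torques, N m; "position": TCP position; "ee_rot": TCP orientation; "contact_force": force on the tool from outside, world axes, zero at the start; "moment": the same for the moment, N m; "width": finger opening in m; "gripper_force": force on a finger pad.
Only numpy, scipy, OpenCV 4.12 (cv2) and the standard library are available. Lean on these libraries where they do the work, as an engineer would, in place of code of your own. Each camera call takes 0.05 s, during which the arm holds its last target. There are 200 camera calls.

## Task

Two slide mailers already lie overlapping in the steel carrying tray; carry on the row along the tray with the two loose ones from the bench, in line and in the same step: each with its label up and at the same end as the others, its label end resting on the mailer before (covering two fifths of it, its label left clear) and its other end down on the tray floor. Lay them down without dropping them and without pushing the laid ones along; then swing the tray's hold-down bar right down over the row until it rests in its catch. Leave the slide box and the stack of dishes where they are.

Things in the scene. Friction and masses are not known exactly. Their poses are not given: they have to be found in the camera images.
- tray: Stainless tray fixed to the bench, 330 long x 160 wide; walls 28 high, 3 thick all round, rolled rim; floor top 3 mm above the underside. Origin: centre of the underside. x: along its length, from the end where the row begins to the free end; y: to the long side with the bar's hinge. Wire lifting loops stand out 23 mm at both short ends.
- laid_back_mid (a point): First mailer laid already, flat on the tray floor, label end to the tray's -x. A flat plain box in mid-grey plastic, 100 long x 56 wide x 8 thick, 30 to 65 g; on top a white label 30 mm long at one end, two paler window panels over the rest. Point at its centre, 4 mm above its underside; x runs along it from label end to window end, y across, z up out of the labelled face.
- laid_front_mid (a point): Second mailer laid already (same kind), about 60 mm further along the tray's +x: label end on the window end of the first, covering 40 mm of it, window-end bottom edge down on the tray floor, so it leans 0.13 rad. The next lies just so, 60 mm further on. Point at its centre, 14 mm above the tray's underside; axes as for the first.
- case_a_mid (a point): Loose mailer lying flat on the bench, label up, to the robot's right of the tray, its x within 0.6 rad of world x. A flat plain box in mid-grey plastic, 100 long x 56 wide x 8 thick, 30 to 65 g; on top a white label 30 mm long at one end, two paler window panels over the rest. Point at its centre, 4 mm above its underside; x runs along it from label end to window end, y across, z up out of the labelled face.
- case_b_mid (a point): Other loose mailer, the same in all ways as case_a (either may be laid first), flat on the bench, label up. Point at its centre, 4 mm above its underside; axes as for case_a.
- case_a_label (a point): Point below the middle of the label of case_a: 34 mm from its centre towards the label end (-x), half-way up.
- case_b_label (a point): Point below the middle of the label of case_b: 34 mm from its centre towards the label end (-x), half-way up.
- case_a_toe (a point): Middle of the bottom edge at the window end of case_a: 50 mm from its centre along +x, 4 mm below it.
- case_b_toe (a point): Middle of the bottom edge at the window end of case_b: 50 mm from its centre along +x, 4 mm below it.
- keeper (a joint): Angle (rad) of the hold-down bar, a flat steel bar 16 wide, 5 thick, 205 long, with an upturned tab at its tip, hinged on the tray's +y wall about the tray's x. 0: closed, level across the tray, in the catch fork on the -y wall (a stop); 1.57 upright; 2.0 leaning outwards (a stop). It starts about upright, tip up to 250 mm above the bench. Stiff hinge: stays where left, 1 to 2 N at the grip point moves it.
- keeper_hinge (a point): Point on the bar's hinge axis, mid-width: from the tray's origin 25 mm along its x, 82 mm along its y, 37 mm up. Closed, the bar lies at this height and passes clear above mailers that lie properly.
- keeper_grip (a point): Middle of the bar's section 185 mm from the hinge axis, 20 mm short of the tip; bar closed, it lies 23 mm outside the -y wall, 37 mm above the bench. The bar's side faces, 16 mm apart along the tray's x, can be pinched here from above at any angle of the bar.
- slide_box: Wooden slide box 98 x 60 x 34 lying among the mailers; origin at the centre of its underside. Leave alone.
- petri_stack: Stack of clear dishes, 90 across, 60 high; origin at the centre of its underside. Leave alone.
There are look-alikes about, which are no part of the job. What is shaped like the part that bears case_b_mid but green is not meant. What is shaped like the part that bears case_a_mid but yellow is not meant.

How it is judged:
On the way, in this order (a step that is already met when the one before it is completed fails the run):
1. both loose mailers lie in the row, overlapping in step, with the hold-down bar still open (distance of each of laid_back_mid, laid_front_mid from where it was at the start of the episode below 0.012 m and ((x of case_a_mid in the frame of laid_front_mid between 0.046 and 0.076 m and y of case_a_mid in the frame of laid_front_mid between -0.01 and 0.01 m and angle between the y axis of case_a_mid and the y axis of laid_front_mid, either way round below 0.14 rad and x of case_a_label in the frame of laid_front_mid below 0.045 m and z of case_a_label in the frame of laid_front_mid above 0.005 m and angle between each of case_a_mid, case_b_mid's own z axis and vertical below 0.3 rad and z of each of case_a_toe, case_b_toe in the frame of tray below 0.009 m and x of case_b_mid in the frame of case_a_mid between 0.046 and 0.076 m and y of case_b_mid in the frame of case_a_mid between -0.01 and 0.01 m and angle between the y axis of case_b_mid and the y axis of case_a_mid, either way round below 0.14 rad and x of case_b_label in the frame of case_a_mid below 0.045 m and z of case_b_label in the frame of case_a_mid above 0.005 m) or (x of case_b_mid in the frame of laid_front_mid between 0.046 and 0.076 m and y of case_b_mid in the frame of laid_front_mid between -0.01 and 0.01 m and angle between the y axis of case_b_mid and the y axis of laid_front_mid, either way round below 0.14 rad and x of case_b_label in the frame of laid_front_mid below 0.045 m and z of case_b_label in the frame of laid_front_mid above 0.005 m and angle between each of case_b_mid, case_a_mid's own z axis and vertical below 0.3 rad and z of each of case_b_toe, case_a_toe in the frame of tray below 0.009 m and x of case_a_mid in the frame of case_b_mid between 0.046 and 0.076 m and y of case_a_mid in the frame of case_b_mid between -0.01 and 0.01 m and angle between the y axis of case_a_mid and the y axis of case_b_mid, either way round below 0.14 rad and x of case_a_label in the frame of case_b_mid below 0.045 m and z of case_a_label in the frame of case_b_mid above 0.005 m)) and linear speed of each of case_a, case_b below 0.02 m/s and contact force between each of case_a, case_b and the fingers below 0.05 N and value of joint keeper above 0.6 rad), for 0.2 s.
2. the hold-down bar is down in its catch (value of joint keeper below 0.06 rad), for 0.2 s.
At the end, for the whole second after the job is handed in: Laid mailers within 12 mm of their start; each new one, in either order, label up and label end on the one before, 46 to 76 mm further on, within 10 mm sideways and 0.14 rad square, window-end edge under 6 mm above the tray floor, at rest; hold-down bar within 0.06 rad of closed (distance of each of laid_back_mid, laid_front_mid from where it was at the start of the episode below 0.012 m and ((x of case_a_mid in the frame of laid_front_mid between 0.046 and 0.076 m and y of case_a_mid in the frame of laid_front_mid between -0.01 and 0.01 m and angle between the y axis of case_a_mid and the y axis of laid_front_mid, either way round below 0.14 rad and x of case_a_label in the frame of laid_front_mid below 0.045 m and z of case_a_label in the frame of laid_front_mid above 0.005 m and angle between each of case_a_mid, case_b_mid's own z axis and vertical below 0.3 rad and z of each of case_a_toe, case_b_toe in the frame of tray below 0.009 m and x of case_b_mid in the frame of case_a_mid between 0.046 and 0.076 m and y of case_b_mid in the frame of case_a_mid between -0.01 and 0.01 m and angle between the y axis of case_b_mid and the y axis of case_a_mid, either way round below 0.14 rad and x of case_b_label in the frame of case_a_mid below 0.045 m and z of case_b_label in the frame of case_a_mid above 0.005 m) or (x of case_b_mid in the frame of laid_front_mid between 0.046 and 0.076 m and y of case_b_mid in the frame of laid_front_mid between -0.01 and 0.01 m and angle between the y axis of case_b_mid and the y axis of laid_front_mid, either way round below 0.14 rad and x of case_b_label in the frame of laid_front_mid below 0.045 m and z of case_b_label in the frame of laid_front_mid above 0.005 m and angle between each of case_b_mid, case_a_mid's own z axis and vertical below 0.3 rad and z of each of case_b_toe, case_a_toe in the frame of tray below 0.009 m and x of case_a_mid in the frame of case_b_mid between 0.046 and 0.076 m and y of case_a_mid in the frame of case_b_mid between -0.01 and 0.01 m and angle between the y axis of case_a_mid and the y axis of case_b_mid, either way round below 0.14 rad and x of case_a_label in the frame of case_b_mid below 0.045 m and z of case_a_label in the frame of case_b_mid above 0.005 m)) and linear speed of each of case_a, case_b below 0.02 m/s and value of joint keeper below 0.06 rad); the robot touches nothing.
It fails at once if a loose mailer is dropped or thrown: it moves faster than 0.7 m/s while the fingers do not touch it ((linear speed of case_a above 0.7 m/s and contact force between case_a and the fingers below 0.01 N) or (linear speed of case_b above 0.7 m/s and contact force between case_b and the fingers below 0.01 N)).
It fails at once if a mailer that lay in the tray already is pushed more than 20 mm (distance of any of laid_back_mid, laid_front_mid from where it was at the start of the episode above 0.02 m).
It fails at once if the slide box or the stack of dishes is moved more than 25 mm (distance of any of slide_box, petri_stack from where it was at the start of the episode above 0.025 m).
It also fails if it takes over 69 s, if anything falls off the work surface, if the arm or the gripper's body presses on something with over 40 N, if the wrist force passes 120 N, or if a joint passes its speed limit or range.

## Working session

There is one attempt and no reset: what is moved stays moved. The work goes in short steps, Python scripts to look and compute and a tool call to move; the robot and the scene stay as the last step left them, time stands still between calls to the robot, and variables do not carry over. Pictures are saved under pics/ and viewed, at most 10 in all, crops included, and the job is handed in when it is done.

Besides the shell and the picture viewer there is one more tool, called after "Request:" by a JSON object that holds its "method" and its "body". move_arm: Moves the arm, as the interface text tells. Scaled input: -1 to 1 covers 80 cm each way for a shift and 120 degrees each way for a turn. Its arguments: {"type":"object","properties":{"deltas":{"type":"array","items":{"type":"array","items":{"type":"array","items":{"type":"number","minimum":-1,"maximum":1}}}},"squeeze":{"type":"number"}},"required":["deltas"]}

```bash
mkdir -p pics; python3 - <<'E'
from rig import manip
import cv2
for n in("top","side"):
    cv2.imwrite(f"pics/{n}0.png",manip.get_image(n)[:,:,::-1]); print(n,manip.camera_params(n))
print(manip.get_state())
E
```

```text
top {'fx': 480.90940497961503, 'fy': 480.90940497961503, 'cx': 314.15445345550273, 'cy': 242.5097086706406, 'R': array([[ 0.07262805, -0.99735649, -0.00227907],
       [-0.97006833, -0.07010964, -0.23249101],
       [ 0.23171663,  0.01909622, -0.97259588]]), 't': array([-0.14121966,  0.51434023,  1.06564803])}
side {'fx': 488.2960199017763, 'fy': 488.2960199017763, 'cx': 315.14151281428786, 'cy': 237.29092253856842, 'R': array([[ 0.88142505, -0.47215705, -0.01255363],
       [-0.36059938, -0.65552724, -0.66351498],
       [ 0.30505403,  0.58936556, -0.74805767]]), 't': array([-0.49615713,  0.16435938,  1.07869989])}
{'clock': 0.1, 'qpos': array([ 1.03000695e+00,  2.76541674e-01,  1.50596454e+00,  1.01271930e-05,
        1.36068093e+00, -1.20984988e-01]), 'qd': array([ 0.00201762, -0.00117023, -0.00318646,  0.00062118, -0.00055692,
        0.00054824]), 'effort': array([ 3.38263490e-03, -4.17697763e+01, -2.46406782e+01, -8.48363948e-05,
        5.78070962e-03, -2.36501613e-06]), 'position': array([0.23413139, 0.52470515, 0.23853726]), 'ee_rot': array([-2.63693291e-04,  2.08365212e-01,  9.78050767e-01, -7.52388761e-04]), 'contact_force': array([0.84537928, 0.37370053, 0.27160389]), 'moment': array([-0.02424528, -0.00352959,  0.02832919]), 'gripper_force': 0.0, 'width': 0.08534240996708235}
```

View pics/top0.png

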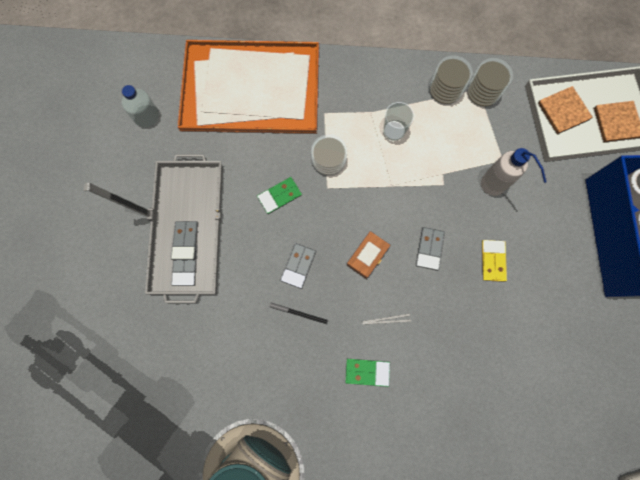

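View pics/side0.png

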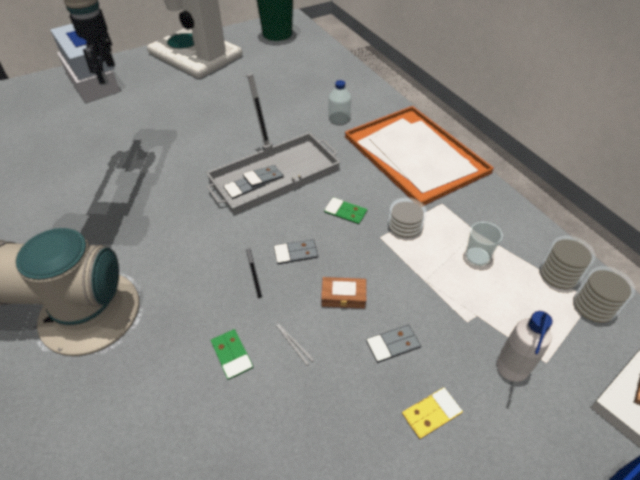

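The top view shows the tray at about (185,228), with the laid mailers at (184,268) and (184,242). The loose grey mailers are at (298,265) and (430,248), with the slide box between them at (368,255). The bar stands at (90,187)-(148,213).

```bash
cat > h.py <<'E'
import numpy as np, cv2
from rig import manip
def ray(cam,uv):
    p=manip.camera_params(cam);R=p["R"];t=p["t"]
    d=R.T@np.array([(uv[0]-p["cx"])/p["fx"],(uv[1]-p["cy"])/p["fy"],1.]);return -R.T@t,d
def onz(cam,uv,z):
    o,d=ray(cam,uv);return o+d*(z-o[2])/d[2]
def two(a,b):
    (o1,d1),(o2,d2)=ray("top",a),ray("side",b)
    A=np.stack([d1,-d2],1);s=np.linalg.lstsq(A,o2-o1,rcond=None)[0]
    p,q=o1+s[0]*d1,o2+s[1]*d2;return (p+q)/2,np.linalg.norm(p-q)
def proj(cam,X):
    p=manip.camera_params(cam);c=p["R"]@X+p["t"];return c[:2]/c[2]*[p["fx"],p["fy"]]+[p["cx"],p["cy"]]
E
python3 - <<'E'
import cv2,numpy as np
from h import *
im=cv2.imread("pics/top0.png")
for n,(x,y,w,h) in dict(a=(275,238,50,55),b=(410,222,45,53),l=(165,215,40,75)).items():
    c=im[y:y+h,x:x+w].astype(int); m=(c.min(2)>215).astype(np.uint8)
    k,_,st,ce=cv2.connectedComponentsWithStats(m)
    for i in range(1,k):
        if st[i,4]>40:
            pts=np.argwhere(_==i)[:,::-1]+[x,y]
            r=cv2.minAreaRect(pts.astype(np.float32)); print(n,st[i],ce[i]+[x,y],r,onz("top",ce[i]+[x,y],.008))
cv2.imwrite("pics/c1.png",np.vstack([cv2.resize(im[220:300,270:450],None,fx=4,fy=4,interpolation=2)[:, :720]]))
cv2.imwrite("pics/c2.png",cv2.resize(im[145:310,75:230],None,fx=3.6,fy=3.6,interpolation=2))
E
```

```text
a [  7  33  22  16 210] [292.58095238 277.91904762] ((292.5583801269531, 277.83941650390625), (19.73566246032715, 10.594034194946289), 19.98310661315918) [ 0.44439171 -0.05708734  0.008     ]
b [  8  33  21  13 200] [427.895 261.04 ] ((427.9808044433594, 261.09613037109375), (20.003847122192383, 10.001923561096191), 11.309932708740234) [ 0.50945649 -0.38163997  0.008     ]
l [  8  58  20  11 202] [182.46534653 278.44554455] ((182.5, 278.0), (10.0, 19.0), 90.0) [0.42391715 0.20776384 0.008     ]
```

View pics/c1.png

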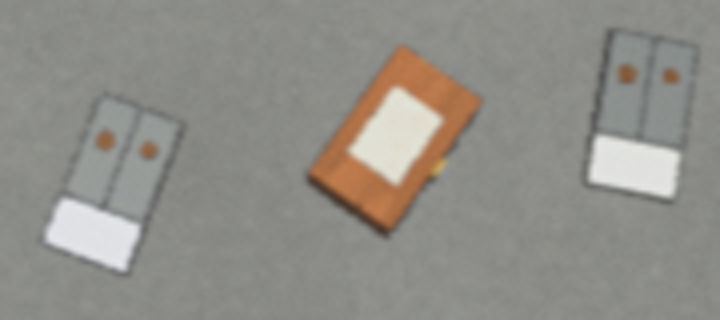

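View pics/c2.png

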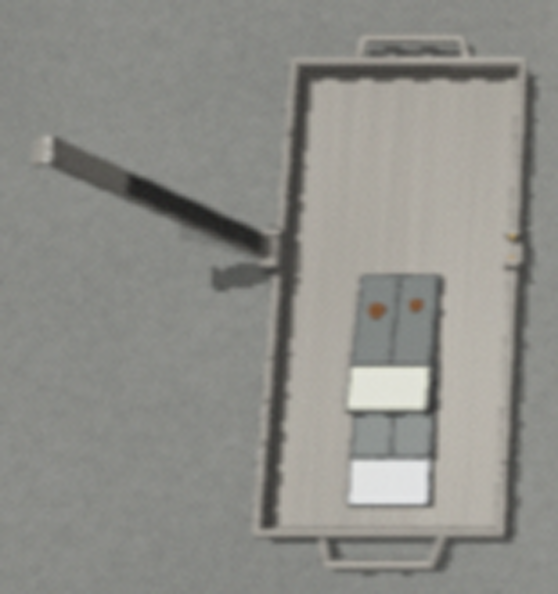

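The crops give clear corners for the mailers and the tray rim. The bar tip is at crop px (42,150), and the row sits near the tray's middle line.

```bash
python3 - <<'E'
from h import *
np.set_printoptions(precision=4,suppress=True)
c1=lambda p:(np.array(p)+.5)/4-.5+[270,220]
c2=lambda p:(np.array(p)+.5)/3.6-.5+[75,145]
def mail(name,f,L,W,zl,zw):
    L=[onz("top",f(p),zl) for p in L];W=[onz("top",f(p),zw) for p in W]
    l=sum(L)/2;w=sum(W)/2;d=w-l;e=L[0]-L[1]+W[0]-W[1]
    print(name,"mid",(l+w)/2,"len",np.linalg.norm(d),"wid",np.linalg.norm(e)/2,"yaw",np.arctan2(d[1],d[0]),np.arctan2(e[1],e[0])-np.pi/2)
mail("A",c1,[(43,243),(128,272)],[(103,94),(186,122)],.008,.008)
mail("B",c1,[(584,185),(672,200)],[(612,30),(698,45)],.008,.008)
mail("front",c2,[(347,411),(430,413)],[(361,274),(442,276)],.0245,.0115)
print("back label end",sum(onz("top",c2(p),.011) for p in[(347,504),(430,506)])/2)
R=[onz("top",c2(p),.028) for p in[(255,535),(508,535),(525,62),(297,60)]]
print("tray",*R,sum(R)/4,[np.linalg.norm(R[i]-R[i-1]) for i in range(4)])
d=R[3]-R[0]+R[2]-R[1];th=np.arctan2(d[1],d[0]);c=sum(R)/4;c[2]=0
x=np.array([np.cos(th),np.sin(th),0]);y=np.array([-x[1],x[0],0]);print("yaw",th)
h=c+.025*x+.082*y+[0,0,.037];print("hinge",h,"px",proj("top",h))
for a in(1.4,1.57,1.7,1.85):
    t=h+.205*(-np.cos(a)*y+np.sin(a)*np.array([0,0,1])); print(a,proj("top",t),proj("side",t))
print("tip obs",c2((42,150)), two(c2((42,150)),(251,77)))
E
```

```text
A mid [ 0.4767 -0.0686  0.008 ] len 0.09864456989872376 wid 0.05403794228436753 yaw -0.29103360009180496 -0.2590030594965196
B mid [ 0.5419 -0.3863  0.008 ] len 0.0995838840170559 wid 0.0534653199528805 yaw -0.14939736966067219 -0.1046194515266512
front mid [0.5174 0.2132 0.018 ] len 0.0995151261088631 wid 0.05564600818964921 yaw 0.08112582867623573 0.047076466421659635
back label end [0.4079 0.2045 0.011 ]
tray [0.3799 0.2841 0.028 ] [0.3918 0.119  0.028 ] [0.7218 0.1469 0.028 ] [0.7119 0.306  0.028 ] [0.5513 0.214  0.028 ] [np.float64(0.33272633860301), np.float64(0.1654824627768938), np.float64(0.3311408183227847), np.float64(0.1593993541793886)]
yaw 0.07522819902884972
hinge [0.5701 0.2977 0.037 ] px [150.7118 214.4277]
1.4 [134.6571 185.4278] [268.089   89.1207]
1.57 [116.8983 184.9672] [261.4355  81.8986]
1.7 [104.0679 185.3048] [256.6189  77.9036]
1.85 [ 90.5652 186.4211] [251.4946  74.9969]
tip obs [ 86.3056 186.3056] (array([0.5702, 0.3709, 0.2185]), np.float64(0.0007376362285857456))
```

```bash
cat >> h.py <<'E'
def go(*targets):
    """print move_arm rows for targets (x,y,z,yaw of object across which we grip = tool y - 90deg)"""
    s=manip.get_state();w,a,b,c=s["ee_rot"];from scipy.spatial.transform import Rotation as Ro
    R=Ro.from_quat([a,b,c,w]).as_matrix()
    print("t",round(s["clock"],2),"pos",s["position"].round(4),"F",s["contact_force"].round(1),"w",s["width"],"yaw",np.arctan2(R[1,1],R[0,1])-np.pi/2)
    for x,y,z,yaw in targets:
        d=R.T@(np.array([x,y,z])-s["position"])/.8
        tw=-(yaw+np.pi/2-np.arctan2(R[1,1],R[0,1]));tw=(tw+np.pi/2)%np.pi-np.pi/2
        print((x,y,z),d.round(4),round(np.rad2deg(tw)/120,4))
E
python3 -c "
from h import *
go((.488,-.072,.1,-.28),(.488,-.072,.02,-.28))"
```

```text
t 0.1 pos [0.2341 0.5247 0.2385] F [0.8 0.4 0.3] w 0.08534240996708235 yaw -0.4198063470879101
(0.488, -0.072, 0.1) [-0.5938 -0.5515  0.1739] -0.0668
(0.488, -0.072, 0.02) [-0.5938 -0.5513  0.2739] -0.0668
```

Request:
{"method": "move_arm", "body": {"deltas": [[[-0.594,-0.551,0.15,-0.067,-1],[-0.594,-0.551,0.15,-0.067,-1],[-0.594,-0.551,0.15,-0.067,-1],[-0.594,-0.551,0.15,-0.067,-1],[-0.594,-0.551,0.15,-0.067,-1],[-0.594,-0.551,0.15,-0.067,-1],[-0.594,-0.551,0.15,-0.067,-1],[-0.594,-0.551,0.15,-0.067,-1],[-0.594,-0.551,0.15,-0.067,-1],[-0.594,-0.551,0.15,-0.067,-1],[-0.594,-0.551,0.15,-0.067,-1],[-0.594,-0.551,0.15,-0.067,-1]]], "squeeze": 20}}

```text
clock: 1.3
position: [0.466, -0.0196, 0.1296]
ee_rot: [-0.0, 0.14, 0.99, 0.0]
contact_force: [1.0, 0.6, 0.8]
width: 0.0853
gripper_force: 0.0
```

```bash
python3 -c "
from h import *
go((.488,-.072,.1,-.28),(.488,-.072,.02,-.28),(.488,-.072,.01,-.28))"
```

```text
t 1.3 pos [ 0.466  -0.0196  0.1296] F [1.  0.6 0.8] w 0.08534876705072308 yaw -0.2800206276622985
(0.488, -0.072, 0.1) [-0.0445 -0.0554  0.037 ] -0.0
(0.488, -0.072, 0.02) [-0.0445 -0.0554  0.137 ] -0.0
(0.488, -0.072, 0.01) [-0.0445 -0.0555  0.1495] -0.0
```

Request:
{"method": "move_arm", "body": {"deltas": [[[-0.044,-0.055,0.037,0,-1],[-0.044,-0.055,0.037,0,-1],[-0.044,-0.055,0.08,0,-1],[-0.044,-0.055,0.12,0,-1],[-0.044,-0.055,0.137,0,-1],[-0.044,-0.055,0.137,0,-1],[-0.044,-0.055,0.137,0,-1]]]}}

```text
clock: 2.0
position: [0.4875, -0.0692, 0.0206]
ee_rot: [-0.0, 0.139, 0.99, 0.0]
contact_force: [0.6, 0.7, 0.1]
width: 0.0854
gripper_force: 0.0
```

```bash
python3 - <<'E'
from h import *
go((.488,-.072,.01,-.28),(.488,-.072,.006,-.28))
im=[cv2.cvtColor(manip.get_image(n),4) for n in("top","side")]
cv2.imwrite("pics/g.png",np.hstack([cv2.resize(im[0][220:320,240:340],None,fx=4,fy=4,interpolation=2),cv2.resize(im[1][190:290,240:340],None,fx=4,fy=4,interpolation=2)]))
E
```

```text
t 2.0 pos [ 0.4875 -0.0692  0.0206] F [0.6 0.7 0.1] w 0.085377278699087 yaw -0.2790619555723519
(0.488, -0.072, 0.01) [-0.0016 -0.0033  0.0133] 0.0004
(0.488, -0.072, 0.006) [-0.0016 -0.0033  0.0183] 0.0004
```

View pics/g.png

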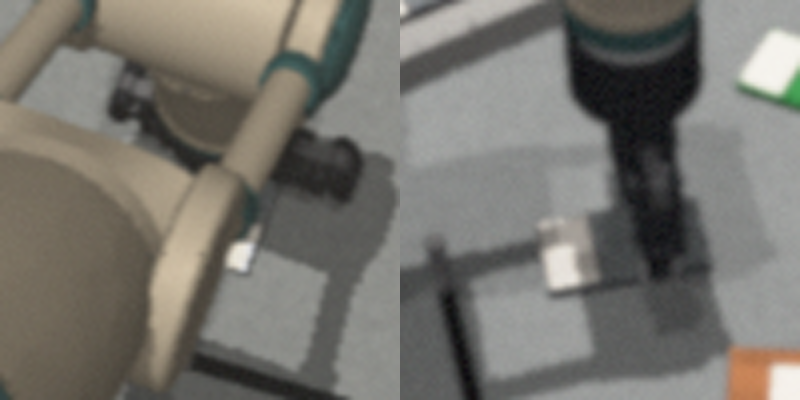

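The gripper straddles the mailer, as the right half of the picture shows (near (660,240)). In the top view the arm hides it.

Request:
{"method": "move_arm", "body": {"deltas": [[[-0.001,-0.001,0.01,0,-1],[-0.001,-0.001,0.013,0,-1],[-0.001,-0.001,0.016,0,-1],[-0.001,-0.001,0.018,0,-1],[-0.001,-0.001,0.018,0,-1]]]}}

```text
clock: 2.6
position: [0.4879, -0.0705, 0.0059]
ee_rot: [-0.0, 0.139, 0.99, 0.0]
contact_force: [-0.5, 0.0, -0.0]
width: 0.085
gripper_force: 0.0
```

Request:
{"method": "move_arm", "body": {"deltas": [[[0,0,0,0,0.0],[0,0,0,0,0.3],[0,0,0,0,0.5],[0,0,0,0,1],[0,0,0,0,1],[0,0,0,0,1],[0,0,0,0,1]]], "squeeze": 25}}

```text
clock: 3.3
position: [0.4882, -0.0706, 0.0063]
ee_rot: [0.0, 0.139, 0.99, 0.0]
contact_force: [-1.0, 0.1, 4.5]
width: 0.0551
gripper_force: 26.9
```

Request:
{"method": "move_arm", "body": {"deltas": [[[0,0,-0.02,0,1],[0,0,-0.05,0,1],[0,0,-0.09,0,1],[0,0,-0.13,0,1],[0,0,-0.16,0,1],[0,0,-0.16,0,1]]]}}

```text
clock: 3.9
position: [0.4904, -0.0712, 0.137]
ee_rot: [0.004, 0.139, 0.99, -0.0]
contact_force: [0.7, -0.1, 0.2]
width: 0.0546
gripper_force: 26.8
```

```bash
python3 - <<'E'
from h import *
c=np.cos(.075);s=np.sin(.075)
x,y=.5772+.012*c,.2177+.012*s
go((x,y,.13,.075),(x,y,.05,.075))
im=[cv2.cvtColor(manip.get_image(n),4) for n in("side",)]
cv2.imwrite("pics/g2.png",cv2.resize(im[0][120:270,220:380],None,fx=4,fy=4,interpolation=2))
E
```

```text
t 3.9 pos [ 0.4904 -0.0712  0.137 ] F [ 0.7 -0.1  0.2] w 0.05455347483219941 yaw -0.2793299014534736
(np.float64(0.5891662658173465), np.float64(0.2185991564872729), 0.13) [-0.0188  0.3822  0.0089] -0.1692
(np.float64(0.5891662658173465), np.float64(0.2185991564872729), 0.05) [-0.0181  0.3822  0.1089] -0.1692
```

View pics/g2.png

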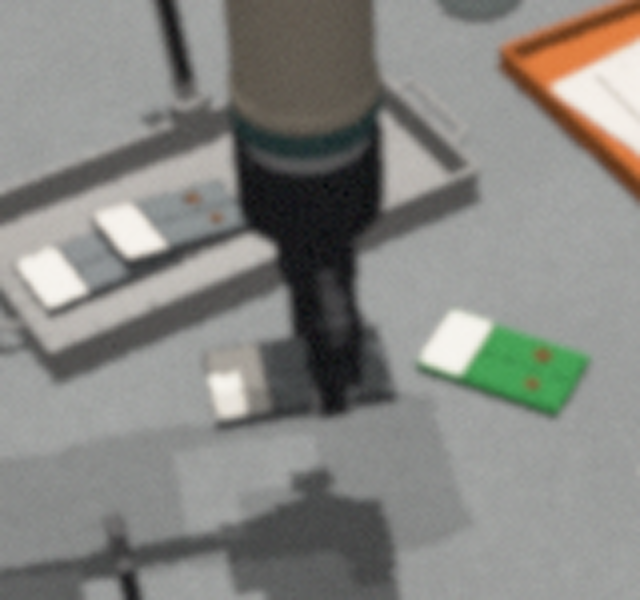

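The mailer is held level, with the finger at about 0.64 of its length (px (335,410)). The tray row is clear.

Request:
{"method": "move_arm", "body": {"deltas": [[[-0.002,0.04,0,-0.03,1],[-0.004,0.09,0,-0.06,1],[-0.007,0.14,0,-0.09,1],[-0.01,0.19,0,-0.12,1],[-0.013,0.24,0,-0.15,1],[-0.015,0.29,0,-0.169,1],[-0.017,0.33,0,-0.169,1],[-0.018,0.36,0,-0.169,1],[-0.019,0.382,0,-0.169,1],[-0.019,0.382,0.03,-0.169,1],[-0.019,0.382,0.07,-0.169,1],[-0.019,0.382,0.1,-0.169,1]]]}}

```text
clock: 5.15
position: [0.5854, 0.2185, 0.0512]
ee_rot: [-0.002, -0.037, 0.999, -0.001]
contact_force: [0.7, 0.0, 0.0]
width: 0.0549
gripper_force: 26.8
```

Request:
{"method": "move_arm", "body": {"deltas": [[[0,0,0.0,0,1],[0,0,0.0,0,1]]]}}

```text
clock: 5.35
position: [0.5865, 0.2186, 0.0532]
ee_rot: [-0.001, -0.037, 0.999, -0.0]
contact_force: [0.2, -0.6, 0.9]
width: 0.0552
gripper_force: 26.8
```

```bash
python3 - <<'E'
from h import *
c=np.cos(.075);s=np.sin(.075)
x,y=.5772+.012*c,.2177+.012*s
go((x,y,.03,.075),(x,y,.022,.075))
im=[cv2.cvtColor(manip.get_image(n),4) for n in("side",)]
cv2.imwrite("pics/g3.png",cv2.resize(im[0][110:230,190:350],None,fx=5,fy=5,interpolation=2))
E
```

```text
t 5.35 pos [0.5865 0.2186 0.0532] F [ 0.2 -0.6  0.9] w 0.05518997665811471 yaw 0.07407803045312122
(np.float64(0.5891662658173465), np.float64(0.2185991564872729), 0.03) [-0.0034 -0.0002  0.029 ] -0.0004
(np.float64(0.5891662658173465), np.float64(0.2185991564872729), 0.022) [-0.0034 -0.0002  0.039 ] -0.0004
```

View pics/g3.png

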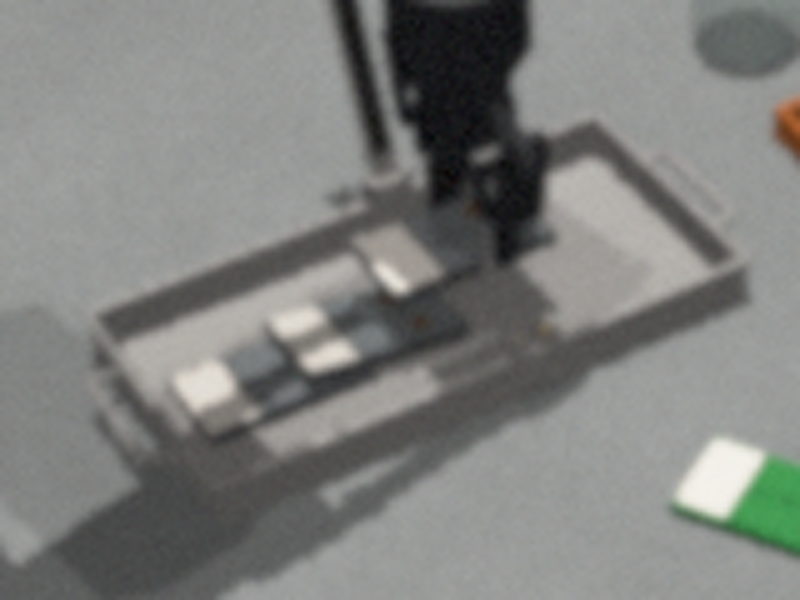

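The mailer hangs level over the row in line with it. Its label corner at px (400,300) lies above the front mailer's window end, so I'll lower it in small steps.

Request:
{"method": "move_arm", "body": {"deltas": [[[-0.002,0,0.01,0,1],[-0.003,0,0.02,0,1],[-0.003,0,0.03,0,1],[-0.003,0,0.034,0,1],[-0.003,0,0.036,0,1],[-0.003,0,0.038,0,1],[-0.003,0,0.04,0,1]]]}}

```text
clock: 6.1
position: [0.5896, 0.2192, 0.0222]
ee_rot: [0.0, -0.037, 0.999, 0.0]
contact_force: [1.2, -0.4, 0.5]
width: 0.0552
gripper_force: 27.0
```

Request:
{"method": "move_arm", "body": {"deltas": [[[0,0,0.0015,0,1],[0,0,0.003,0,1],[0,0,0.004,0,1]]]}}

```text
clock: 6.4
position: [0.5898, 0.2194, 0.0194]
ee_rot: [0.001, -0.037, 0.999, 0.0]
contact_force: [0.3, 0.2, 3.5]
width: 0.0551
gripper_force: 27.3
```

Request:
{"method": "move_arm", "body": {"deltas": [[[0,0,0.0015,0,1],[0,0,0.003,0,1],[0,0,0.0035,0,1]]]}}

```text
clock: 6.7
position: [0.5901, 0.2194, 0.0163]
ee_rot: [0.001, -0.037, 0.999, 0.0]
contact_force: [1.8, 0.1, 3.7]
width: 0.0553
gripper_force: 27.5
```

Request:
{"method": "move_arm", "body": {"deltas": [[[0,0,0.001,0,1],[0,0,0.002,0,1],[0,0,0.003,0,1]]]}}

```text
clock: 7.0
position: [0.5903, 0.2194, 0.0139]
ee_rot: [0.001, -0.037, 0.999, 0.0]
contact_force: [3.1, 1.2, 7.3]
width: 0.0551
gripper_force: 28.0
```

Force is rising, so the toe is at the floor. I'll open slowly and lift.

Request:
{"method": "move_arm", "body": {"deltas": [[[0,0,0,0,0.2],[0,0,0,0,0.0],[0,0,0,0,-0.4],[0,0,0,0,-1],[0,0,0,0,-1],[0,0,0,0,-1],[0,0,-0.03,0,-1],[0,0,-0.08,0,-1],[0,0,-0.13,0,-1],[0,0,-0.15,0,-1],[0,0,-0.15,0,-1]]]}}

```text
clock: 8.1
position: [0.5911, 0.2196, 0.1368]
ee_rot: [0.003, -0.037, 0.999, 0.001]
contact_force: [0.5, 0.3, 0.1]
width: 0.0856
gripper_force: 0.0
```

```bash
python3 - <<'E'
from h import *
x,y=.5419+.012*np.cos(.135),-.3863-.012*np.sin(.135)
go((x,y,.12,-.135),(x,y,.03,-.135))
im=[cv2.cvtColor(manip.get_image(n),4) for n in("side",)]
cv2.imwrite("pics/g4.png",cv2.resize(im[0][110:230,190:350],None,fx=5,fy=5,interpolation=2))
E
```

```text
t 8.1 pos [0.5911 0.2196 0.1368] F [0.5 0.3 0.1] w 0.08558686420892819 yaw 0.0745804775340777
(np.float64(0.5537908159744547), np.float64(-0.38791508373208816), 0.12) [ 0.1032 -0.7538  0.0196] 0.1001
(np.float64(0.5537908159744547), np.float64(-0.38791508373208816), 0.03) [ 0.1039 -0.754   0.1321] 0.1001
```

View pics/g4.png

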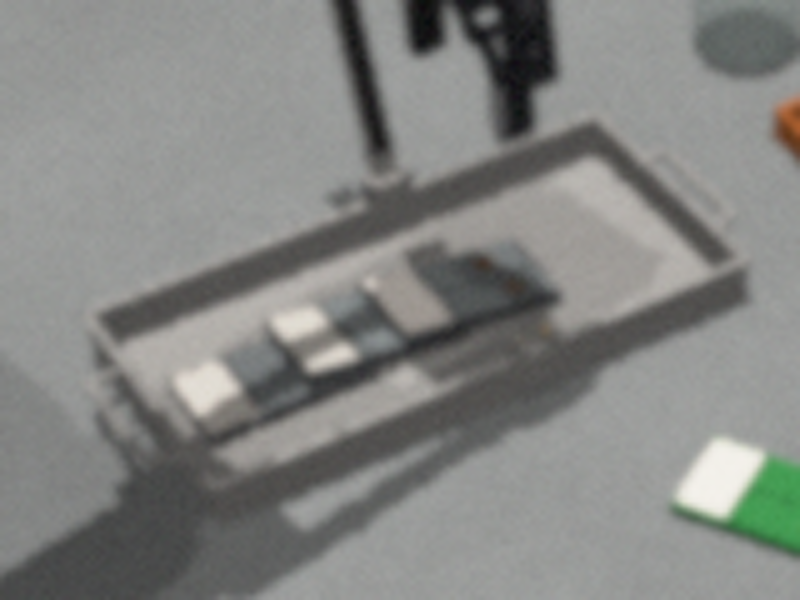

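Mailer A lies in step on the row: its label edge is at px (415,335), evenly spaced from the previous ones, and its toe is down. Next is mailer B.

Request:
{"method": "move_arm", "body": {"deltas": [[[0.103,-0.754,0.0,0.1,-1],[0.103,-0.754,0.0,0.1,-1],[0.103,-0.754,0.0,0.1,-1],[0.103,-0.754,0.0,0.1,-1],[0.103,-0.754,0.0,0.1,-1],[0.103,-0.754,0.0,0.1,-1],[0.103,-0.754,0.0,0.1,-1],[0.103,-0.754,0.0,0.1,-1],[0.103,-0.754,0.0,0.1,-1],[0.103,-0.754,0.0,0.1,-1],[0.103,-0.754,0.0,0.1,-1],[0.103,-0.754,0.0,0.1,-1]]]}}

```text
clock: 9.35
position: [0.551, -0.3808, 0.1308]
ee_rot: [-0.002, 0.068, 0.998, 0.002]
contact_force: [1.4, 0.4, 1.1]
width: 0.085
gripper_force: 0.0
```

Request:
{"method": "move_arm", "body": {"deltas": [[[0,-0.03,0,0,-1],[0,-0.03,0,0,-1],[0,-0.03,0,0,-1]]]}}

```text
clock: 9.65
position: [0.5484, -0.4023, 0.1315]
ee_rot: [-0.002, 0.068, 0.998, 0.002]
contact_force: [-0.8, 0.6, -0.7]
width: 0.0854
gripper_force: 0.0
```

```bash
python3 - <<'E'
from h import *
x,y=.5419+.012*np.cos(.135),-.3863-.012*np.sin(.135)
go((x,y,.03,-.135),(x,y,.007,-.135))
im=cv2.cvtColor(manip.get_image("top"),4);cv2.imwrite("pics/top1.png",im)
cv2.imwrite("pics/g5.png",cv2.resize(im[180:300,140:240],None,fx=5,fy=5,interpolation=2))
E
```

```text
t 9.65 pos [ 0.5484 -0.4023  0.1315] F [-0.8  0.6 -0.7] w 0.08538231556614105 yaw -0.1359403031435169
(np.float64(0.5537908159744547), np.float64(-0.38791508373208816), 0.03) [-0.0047  0.0183  0.1269] -0.0004
(np.float64(0.5537908159744547), np.float64(-0.38791508373208816), 0.007) [-0.0048  0.0182  0.1557] -0.0004
```

View pics/g5.png

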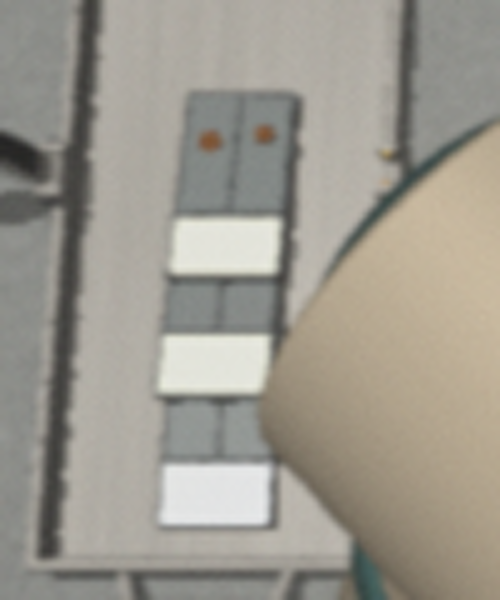

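A is in line: its label end is at (166,275)-(281,277) and its window end at (186,92)-(302,95) in this crop. I'll take B's target from those corners.

```bash
python3 - <<'E'
from h import *
f=lambda p:(np.array(p)+.5)/5-.5+[140,180]
L=[onz("top",f(p),.0245) for p in[(166,275),(281,277)]];W=[onz("top",f(p),.0115) for p in[(186,92),(302,95)]]
l=sum(L)/2;w=sum(W)/2;d=w-l;print((l+w)/2,np.linalg.norm(d),np.arctan2(d[1],d[0]))
c2=lambda p:(np.array(p)+.5)/3.6-.5+[75,145]
print("front L",onz("top",f((157,395)),.0245),onz("top",c2((347,411)),.0245),"back L",onz("top",f((157,525)),.011),onz("top",c2((347,504)),.011))
E
```

```text
[0.57694762 0.21631953 0.018     ] 0.09848057881832188 0.06563937989501083
front L [0.46738527 0.23700503 0.0245    ] [0.46689057 0.23686714 0.0245    ] back L [0.40670084 0.23231202 0.011     ] [0.40661243 0.2322322  0.011     ]
```

Request:
{"method": "move_arm", "body": {"deltas": [[[-0.004,0.018,0.03,0,-1],[-0.005,0.018,0.07,0,-1],[-0.005,0.018,0.11,0,-1],[-0.005,0.018,0.13,0,-1],[-0.005,0.018,0.14,0,-1],[-0.005,0.018,0.15,0,-1],[-0.005,0.018,0.155,0,-1],[-0.005,0.018,0.155,0,-1],[-0.005,0.018,0.155,0,-1]]]}}

```text
clock: 10.6
position: [0.5558, -0.3901, 0.0105]
ee_rot: [0.001, 0.067, 0.998, -0.0]
contact_force: [-0.4, -0.9, -0.1]
width: 0.0855
gripper_force: 0.0
```

A landed within about 1 mm of target and the laid mailers did not move.

Request:
{"method": "move_arm", "body": {"deltas": [[[0,0,0.003,0,-1],[0,0,0.003,0,-1],[0,0,0.003,0,-1]]]}}

```text
clock: 10.9
position: [0.5553, -0.3899, 0.0075]
ee_rot: [0.0, 0.068, 0.998, -0.0]
contact_force: [-0.3, -0.8, 0.5]
width: 0.0854
gripper_force: 0.0
```

Request:
{"method": "move_arm", "body": {"deltas": [[[0,0,0.0015,0,0.0],[0,0,0.0015,0,0.3],[0,0,0.0015,0,0.5],[0,0,0.0015,0,1],[0,0,0.0015,0,1],[0,0,0.0015,0,1],[0,0,0.0015,0,1]]]}}

```text
clock: 11.6
position: [0.5554, -0.3899, 0.0062]
ee_rot: [0.0, 0.067, 0.998, -0.0]
contact_force: [0.2, 0.2, 0.7]
width: 0.055
gripper_force: 26.9
```

Request:
{"method": "move_arm", "body": {"deltas": [[[0,0,-0.02,0,1],[0,0,-0.05,0,1],[0,0,-0.09,0,1],[0,0,-0.13,0,1],[0,0,-0.16,0,1],[0,0,-0.16,0,1],[0,0,-0.16,0,1]]]}}

```text
clock: 12.3
position: [0.5551, -0.3896, 0.1338]
ee_rot: [0.0, 0.067, 0.998, 0.0]
contact_force: [0.3, 0.6, -0.3]
width: 0.055
gripper_force: 26.7
```

```bash
python3 - <<'E'
from h import *
c=np.cos(.07);s=np.sin(.07)
x,y=.577+.0735*c,.2168+.0735*s
go((x,y,.13,.072),(x,y,.05,.072))
E
```

```text
t 12.3 pos [ 0.5551 -0.3896  0.1338] F [ 0.3  0.6 -0.3] w 0.05503863302712277 yaw -0.13496606628461216
(np.float64(0.650319998518616), np.float64(0.22194079927930865), 0.13) [-0.0151  0.7734  0.0049] -0.0988
(np.float64(0.650319998518616), np.float64(0.22194079927930865), 0.05) [-0.0151  0.7734  0.1049] -0.0988
```

Request:
{"method": "move_arm", "body": {"deltas": [[[-0.001,0.03,0,-0.01,1],[-0.002,0.08,0,-0.02,1],[-0.003,0.14,0,-0.03,1],[-0.004,0.2,0,-0.04,1],[-0.005,0.26,0,-0.05,1],[-0.006,0.32,0,-0.06,1],[-0.008,0.38,0,-0.07,1],[-0.009,0.44,0,-0.08,1],[-0.01,0.5,0,-0.09,1],[-0.011,0.56,0,-0.099,1],[-0.012,0.61,0,-0.099,1],[-0.013,0.66,0,-0.099,1]]]}}

```text
clock: 13.5
position: [0.6352, 0.1339, 0.1315]
ee_rot: [-0.002, -0.036, 0.999, -0.0]
contact_force: [-0.3, -0.4, -0.9]
width: 0.0551
gripper_force: 26.7
```

Request:
{"method": "move_arm", "body": {"deltas": [[[0,0.04,0,0,1],[0,0.08,0,0,1],[0,0.1,0,0,1],[0,0.113,0,0,1],[0,0.113,0,0,1],[0,0.113,0,0,1]]]}}

```text
clock: 14.1
position: [0.6301, 0.221, 0.1337]
ee_rot: [-0.0, -0.036, 0.999, -0.001]
contact_force: [-0.3, 0.8, -0.2]
width: 0.0549
gripper_force: 26.8
```

```bash
python3 - <<'E'
from h import *
c=np.cos(.07);s=np.sin(.07)
x,y=.577+.0735*c,.2168+.0735*s
go((x,y,.03,.072),(x,y,.0222,.072))
E
```

```text
t 14.1 pos [0.6301 0.221  0.1337] F [-0.3  0.8 -0.2] w 0.05493959195396866 yaw 0.07189171020222807
(np.float64(0.650319998518616), np.float64(0.22194079927930865), 0.03) [-0.0254 -0.0005  0.1295] -0.0001
(np.float64(0.650319998518616), np.float64(0.22194079927930865), 0.0222) [-0.0254 -0.0005  0.1393] -0.0001
```

Request:
{"method": "move_arm", "body": {"deltas": [[[-0.012,0,0.0,0,1],[-0.025,0,0.01,0,1],[-0.025,0,0.05,0,1],[-0.025,0,0.08,0,1],[-0.025,0,0.1,0,1],[-0.025,0,0.115,0,1],[-0.025,0,0.115,0,1]]]}}

```text
clock: 14.8
position: [0.6495, 0.2227, 0.0397]
ee_rot: [-0.002, -0.036, 0.999, -0.0]
contact_force: [-0.1, 0.1, -0.3]
width: 0.0552
gripper_force: 26.7
```

```bash
python3 - <<'E'
from h import *
c=np.cos(.07);s=np.sin(.07)
x,y=.577+.0735*c,.2168+.0735*s
go((x,y,.03,.072),(x,y,.0222,.072))
E
```

```text
t 14.8 pos [0.6495 0.2227 0.0397] F [-0.1  0.1 -0.3] w 0.05520930163727429 yaw 0.07152458654304894
(np.float64(0.650319998518616), np.float64(0.22194079927930865), 0.03) [-0.001  -0.001   0.0121] -0.0002
(np.float64(0.650319998518616), np.float64(0.22194079927930865), 0.0222) [-0.001  -0.001   0.0219] -0.0002
```

Request:
{"method": "move_arm", "body": {"deltas": [[[-0.001,-0.001,0.005,0,1],[-0.001,-0.001,0.01,0,1],[-0.001,-0.001,0.014,0,1],[-0.001,-0.001,0.017,0,1],[-0.001,-0.001,0.02,0,1],[-0.001,-0.001,0.022,0,1],[-0.001,-0.001,0.0235,0,1],[-0.001,-0.001,0.025,0,1]]]}}

```text
clock: 15.6
position: [0.6509, 0.223, 0.0221]
ee_rot: [0.0, -0.036, 0.999, 0.0]
contact_force: [0.4, -0.9, 1.5]
width: 0.0552
gripper_force: 26.8
```

Request:
{"method": "move_arm", "body": {"deltas": [[[0,0,0.0015,0,1],[0,0,0.003,0,1],[0,0,0.0045,0,1]]]}}

```text
clock: 15.9
position: [0.6513, 0.2231, 0.019]
ee_rot: [0.0, -0.036, 0.999, 0.0]
contact_force: [-0.2, 0.4, 2.9]
width: 0.0551
gripper_force: 27.2
```

Request:
{"method": "move_arm", "body": {"deltas": [[[0,0,0.0015,0,1],[0,0,0.003,0,1],[0,0,0.004,0,1],[0,0,0.005,0,1],[0,0,0.006,0,1]]]}}

```text
clock: 16.4
position: [0.6517, 0.2232, 0.0139]
ee_rot: [0.001, -0.036, 0.999, 0.0]
contact_force: [1.5, 1.7, 3.2]
width: 0.0548
gripper_force: 27.4
```

Request:
{"method": "move_arm", "body": {"deltas": [[[0,0,0.0008,0,1],[0,0,0.0008,0,0.2],[0,0,0,0,0.0],[0,0,0,0,-0.4],[0,0,0,0,-1],[0,0,0,0,-1],[0,0,0,0,-1],[0,0,-0.03,0,-1],[0,0,-0.08,0,-1],[0,0,-0.13,0,-1],[0,0,-0.15,0,-1],[0,0,-0.15,0,-1]]]}}

```text
clock: 17.6
position: [0.6527, 0.2233, 0.1372]
ee_rot: [0.003, -0.036, 0.999, 0.001]
contact_force: [0.1, -0.2, -0.7]
width: 0.0853
gripper_force: 0.0
```

```bash
python3 - <<'E'
from h import *
im=cv2.cvtColor(manip.get_image("side"),4);t=cv2.cvtColor(manip.get_image("top"),4)
cv2.imwrite("pics/g6.png",np.vstack([cv2.resize(im[70:225,200:345],None,fx=4,fy=4,interpolation=2)[:600]])[:600])
th=.073;x=np.array([np.cos(th),np.sin(th),0]);y=np.array([-x[1],x[0],0])
h=np.array([.5701,.2977,.037])
for a in (1.88,1.94): print(a,h+.185*(-np.cos(a)*y+np.sin(a)*np.array([0,0,1])),proj("side",h+.205*(-np.cos(a)*y+np.sin(a)*np.array([0,0,1]))))
go((.5715,.355,.26,.073-np.pi/2))
E
```

```text
1.88 [0.56599408 0.3538456  0.2132266 ] [250.57512216  74.61285951]
1.94 [0.56523074 0.36428368 0.20953378] [248.73974686  74.10281002]
t 17.7 pos [0.6502 0.2228 0.133 ] F [-0.1 -0.   0.1] w 0.08512384446831209 yaw 0.07246767434025858
(0.5715, 0.355, 0.26) [ 0.0864  0.172  -0.1587] 0.7497
```

View pics/g6.png

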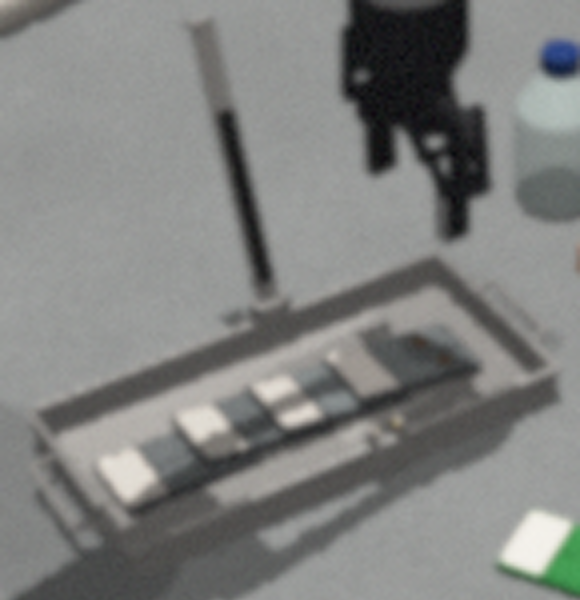

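The row is now evenly stepped: labels at (130,478), (210,430), (287,400) and (362,363), with the last toe on the floor. The bar still leans outwards, tip at (200,22). I'll go above the bar's grip point.

```bash
python3 - <<'E'
from h import *
print(two((86.3,186.3),(250,75)))
go((.567,.360,.31,.073-np.pi/2),(.567,.360,.2,.073-np.pi/2))
E
```

```text
(array([0.56671788, 0.36594867, 0.22805196]), np.float64(0.0014748209346086602))
t 17.7 pos [0.6502 0.2228 0.133 ] F [-0.1 -0.   0.1] w 0.08512384446831209 yaw 0.07246767434025858
(0.567, 0.36, 0.31) [ 0.0916  0.1786 -0.2212] 0.7497
(0.567, 0.36, 0.2) [ 0.0915  0.1786 -0.0837] 0.7497
```

Request:
{"method": "move_arm", "body": {"deltas": [[[0,0,-0.05,0,-1],[0,0,-0.1,0.05,-1],[0,0,-0.16,0.12,-1],[0.01,0.02,-0.21,0.19,-1],[0.04,0.06,-0.222,0.26,-1],[0.07,0.11,-0.222,0.33,-1],[0.091,0.15,-0.222,0.4,-1],[0.091,0.178,-0.222,0.47,-1],[0.091,0.178,-0.222,0.54,-1],[0.091,0.178,-0.222,0.61,-1],[0.091,0.178,-0.222,0.68,-1],[0.091,0.178,-0.222,0.75,-1]]]}}

```text
clock: 18.9
position: [0.5673, 0.3595, 0.3081]
ee_rot: [-0.001, 0.683, 0.73, -0.003]
contact_force: [1.3, -0.5, -0.4]
width: 0.0857
gripper_force: 0.0
```

Request:
{"method": "move_arm", "body": {"deltas": [[[0,0,0,0,-1],[0,0,0,0,-1]]]}}

```text
clock: 19.1
position: [0.5676, 0.3594, 0.3093]
ee_rot: [-0.001, 0.68, 0.733, -0.002]
contact_force: [0.0, -0.4, -0.2]
width: 0.0856
gripper_force: 0.0
```

```bash
python3 - <<'E'
from h import *
go((.5665,.360,.2,.073-np.pi/2))
E
```

```text
t 19.1 pos [0.5676 0.3594 0.3093] F [ 0.  -0.4 -0.2] w 0.08560213877974178 yaw -1.495416170560391
(0.5665, 0.36, 0.2) [ 0.001  -0.0009  0.1366] 0.0011
```

Request:
{"method": "move_arm", "body": {"deltas": [[[0.001,-0.001,0.03,0,-1],[0.001,-0.001,0.07,0,-1],[0.001,-0.001,0.11,0,-1],[0.001,-0.001,0.136,0,-1],[0.001,-0.001,0.136,0,0],[0.001,-0.001,0.136,0,0.4],[0.001,-0.001,0.136,0,0.5],[0.001,-0.001,0.136,0,0.6],[0.001,-0.001,0.136,0,1],[0.001,-0.001,0.136,0,1]]], "squeeze": 20}}

```text
clock: 20.1
position: [0.5661, 0.3609, 0.2041]
ee_rot: [-0.001, 0.681, 0.732, 0.0]
contact_force: [-4.4, 0.6, 5.7]
width: 0.0161
gripper_force: 23.5
```

Request:
{"method": "move_arm", "body": {"deltas": [[[0,0,0,0,1],[0,0,0,0,1]]]}}

```text
clock: 20.3
position: [0.5661, 0.3609, 0.2041]
ee_rot: [-0.001, 0.681, 0.732, 0.0]
contact_force: [-5.4, 0.8, 6.5]
width: 0.0154
gripper_force: 23.5
```

```bash
python3 - <<'E'
from h import *
th=.073;x=np.array([np.cos(th),np.sin(th),0]);y=np.array([-x[1],x[0],0])
p=manip.get_state()["position"];a0=1.914
q=lambda a:.185*(-np.cos(a)*y+np.sin(a)*np.array([0,0,1]))
go(*[tuple(p+q(a)-q(a0))+(th-np.pi/2,) for a in np.linspace(a0,0,23)[1:]])
E
```

```text
t 20.3 pos [0.5661 0.3609 0.2041] F [-5.4  0.8  6.5] w 0.015368280239085671 yaw -1.4980368800193833
(np.float64(0.5672591096536803), np.float64(0.34555884045400787), np.float64(0.20884689318502642)) [-0.0192  0.     -0.006 ] -0.0001
(np.float64(0.5684061844177283), np.float64(0.3298734095957285), np.float64(0.21224353112898386)) [-0.0389  0.     -0.0102] -0.0001
(np.float64(0.5695704465292186), np.float64(0.31395295399591117), np.float64(0.21426077139144806)) [-0.0588  0.     -0.0128] -0.0001
(np.float64(0.5707430892451856), np.float64(0.2979178995955736), np.float64(0.214883355109044)) [-0.0789  0.     -0.0136] -0.0001
(np.float64(0.5719152424298679), np.float64(0.2818895391870809), np.float64(0.21410657291716928)) [-0.099   0.     -0.0126] -0.0001
(np.float64(0.5730780396504306), np.float64(0.26598911492792393), np.float64(0.21193630057269763)) [-0.1189  0.     -0.01  ] -0.0001
(np.float64(0.5742226852446752), np.float64(0.2503369012375114), np.float64(0.20838895450841954)) [-0.1386  0.     -0.0056] -0.0001
(np.float64(0.5753405208534266), np.float64(0.23505129501415162), np.float6
[... 1329 characters left out ...]
64(0.5833625647086353), np.float64(0.1253555557504643), np.float64(0.09297388287947689)) [-2.954e-01  1.000e-04  1.385e-01] -0.0001
(np.float64(0.5837144054997051), np.float64(0.12054438338888941), np.float64(0.07762414348066399)) [-3.014e-01  1.000e-04  1.577e-01] -0.0001
(np.float64(0.5839676387781052), np.float64(0.11708159856975243), np.float64(0.061913298014885376)) [-3.058e-01  2.000e-04  1.773e-01] -0.0001
(np.float64(0.5841203490298194), np.float64(0.11499339458367693), np.float64(0.04596018688451106)) [-3.085e-01  2.000e-04  1.973e-01] -0.0001
(np.float64(0.5841713811198294), np.float64(0.1142955670797562), np.float64(0.029885483044406497)) [-3.094e-01  2.000e-04  2.173e-01] -0.0001
```

Request:
{"method": "move_arm", "body": {"deltas": [[[-0.019,0,-0.006,0,1],[-0.039,0,-0.01,0,1],[-0.059,0,-0.013,0,1],[-0.079,0,-0.0135,0,1],[-0.099,0,-0.0125,0,1],[-0.119,0,-0.01,0,1],[-0.139,0,-0.0055,0,1],[-0.158,0,0.0005,0,1],[-0.176,0,0.008,0,1],[-0.194,0,0.0175,0,1],[-0.211,0,0.028,0,1]]]}}

```text
clock: 21.4
position: [0.5785, 0.1907, 0.1794]
ee_rot: [-0.001, 0.681, 0.732, -0.001]
contact_force: [-2.4, 3.0, -1.0]
width: 0.0153
gripper_force: 21.5
```

```bash
python3 - <<'E'
from h import *
th=.073-np.pi/2
go((.5804,.168,.1604,th),(.5819,.1475,.1357,th),(.5829,.1315,.1078,th),(.5837,.1205,.0776,th),(.584,.117,.062,th),(.5841,.115,.046,th),(.5842,.1143,.030,th),(.5842,.1143,.025,th))
E
```

```text
t 21.4 pos [0.5785 0.1907 0.1794] F [-2.4  3.  -1. ] w 0.015304179703041591 yaw -1.4990229951852116
(0.5804, 0.168, 0.1604) [-0.0285  0.0004  0.0237] -0.0006
(0.5819, 0.1475, 0.1357) [-0.0542  0.0005  0.0546] -0.0006
(0.5829, 0.1315, 0.1078) [-0.0742  0.0004  0.0895] -0.0006
(0.5837, 0.1205, 0.0776) [-0.088   0.0005  0.1272] -0.0006
(0.584, 0.117, 0.062) [-0.0924  0.0006  0.1467] -0.0006
(0.5841, 0.115, 0.046) [-0.0949  0.0006  0.1667] -0.0006
(0.5842, 0.1143, 0.03) [-0.0958  0.0007  0.1867] -0.0006
(0.5842, 0.1143, 0.025) [-0.0958  0.0007  0.193 ] -0.0006
```

Request:
{"method": "move_arm", "body": {"deltas": [[[-0.014,0,0.011,0,1],[-0.0285,0,0.0235,0,1],[-0.042,0,0.038,0,1],[-0.054,0,0.0545,0,1],[-0.065,0,0.071,0,1],[-0.074,0,0.0895,0,1],[-0.082,0,0.108,0,1],[-0.088,0,0.127,0,1],[-0.092,0,0.147,0,1],[-0.095,0,0.166,0,1],[-0.0955,0,0.178,0,1],[-0.0955,0,0.185,0,1]]]}}

```text
clock: 22.6
position: [0.5842, 0.1119, 0.0308]
ee_rot: [0.001, 0.68, 0.733, -0.003]
contact_force: [-3.6, -5.2, 1.0]
width: 0.0156
gripper_force: 19.5
```

Request:
{"method": "move_arm", "body": {"deltas": [[[0,0,0.002,0,1],[0,0,0.004,0,1],[0,0,0.004,0,1]]]}}

```text
clock: 22.9
position: [0.5842, 0.1119, 0.028]
ee_rot: [0.001, 0.68, 0.733, -0.003]
contact_force: [-4.0, -6.1, 0.2]
width: 0.0158
gripper_force: 19.5
```

Request:
{"method": "move_arm", "body": {"deltas": [[[0.001,0,0.0015,0,1],[0.003,0,0.003,0,1],[0.003,0,0.005,0,1],[0.003,0,0.005,0,1]]]}}

```text
clock: 23.3
position: [0.5842, 0.1122, 0.0241]
ee_rot: [0.002, 0.68, 0.733, -0.004]
contact_force: [-2.0, -12.9, 0.0]
width: 0.0154
gripper_force: 19.5
```

Request:
{"method": "move_arm", "body": {"deltas": [[[-0.004,0,0.0015,0,1],[-0.006,0,0.003,0,1],[-0.006,0,0.005,0,1],[-0.006,0,0.005,0,1]]]}}

```text
clock: 23.7
position: [0.5842, 0.1122, 0.0214]
ee_rot: [0.0, 0.681, 0.733, -0.001]
contact_force: [-6.1, -2.2, 6.9]
width: 0.0154
gripper_force: 20.1
```

Request:
{"method": "move_arm", "body": {"deltas": [[[0,0,0.0015,0,1],[0,0,0.003,0,1],[0,0,0.003,0,1]]]}}

```text
clock: 24.0
position: [0.5843, 0.1122, 0.0209]
ee_rot: [0.001, 0.68, 0.733, -0.001]
contact_force: [-9.0, -2.7, 19.1]
width: 0.0155
gripper_force: 21.2
```

The bar is at a hard stop. I'll ease off, release and rise.

Request:
{"method": "move_arm", "body": {"deltas": [[[0,0,-0.002,0,1],[0,0,-0.002,0,0.6],[0,0,-0.002,0,0.2],[0,0,-0.002,0,0],[0,0,-0.002,0,0],[0,0,-0.03,0,0],[0,0,-0.08,0,0],[0,0,-0.14,0,0],[0,0,-0.2,0,0],[0,0,-0.2,0,0]]]}}

```text
clock: 25.0
position: [0.5904, 0.1139, 0.1861]
ee_rot: [0.006, 0.681, 0.732, 0.006]
contact_force: [0.2, 0.8, -0.3]
width: 0.0426
gripper_force: 0.0
```

```bash
python3 - <<'E'
from h import *
go((.35,-.2,.25,.073-np.pi/2))
E
```

```text
t 25.0 pos [0.5904 0.1139 0.1861] F [ 0.2  0.8 -0.3] w 0.0425815557486446 yaw -1.4981425969320952
(0.35, -0.2, 0.25) [-0.3695 -0.3268 -0.0852] -0.0002
```

Request:
{"method": "move_arm", "body": {"deltas": [[[-0.37,-0.32,-0.08,0,0],[-0.37,-0.32,-0.08,0,0],[-0.37,-0.32,-0.08,0,0],[-0.37,-0.32,-0.08,0,0],[-0.37,-0.32,-0.08,0,0],[-0.37,-0.32,-0.08,0,0],[-0.37,-0.32,-0.08,0,0],[-0.37,-0.32,-0.08,0,0],[-0.37,-0.32,-0.08,0,0],[-0.37,-0.32,-0.08,0,0],[-0.37,-0.32,-0.08,0,0]]]}}

```text
clock: 26.1
position: [0.3515, -0.1996, 0.2419]
ee_rot: [-0.0, 0.681, 0.732, 0.0]
contact_force: [1.2, 0.4, -1.2]
width: 0.0428
gripper_force: 0.0
```

```bash
python3 - <<'E'
from h import *
np.set_printoptions(linewidth=220)
th=.073;x=np.array([np.cos(th),np.sin(th),0]);y=np.array([-x[1],x[0],0]);h=np.array([.5701,.2977,.037])
for cam in("top","side"):
    im=cv2.cvtColor(manip.get_image(cam),4);cv2.imwrite(f"pics/{cam}2.png",im)
    for a in(0,.1,.2): print(cam,a,"tip",proj(cam,h+.205*(-np.cos(a)*y+[0,0,np.sin(a)])))
    d=np.abs(im.astype(int)-cv2.imread(f"pics/{cam}0.png")).max(2)
    P=np.round(proj(cam,h-.205*y)).astype(int);print(P);print(d[P[1]-9:P[1]+10,P[0]-14:P[0]+15])
    if cam=="top":
        m=(im.min(2)>200).astype(np.uint8)[200:300,160:225];k,l,st,ce=cv2.connectedComponentsWithStats(m)
        print([(st[i,4],(ce[i]+[160,200]).round(1)) for i in range(1,k) if st[i,4]>30])
E
```

```text
top 0 tip [235.11105742 214.34786846]
top 0.1 tip [233.29070554 211.8648209 ]
top 0.2 tip [230.55183016 209.32107664]
[235 214]
[[ 2  3  5  4  5  2  3  3  2  4  2  5  4  4  1  3  7  3  7  1  3  2  2  2  2  3  2  4  3]
 [ 2  2  3  4  2  3  4  2  4  2  3  6  5  2  4  3  2  4  4  5  4  6  3  2  2  3  3  3  1]
 [ 4  4  2  1  3  4  5  1  5  2  4  1  3  3  5  6  4  5  2  4  4  4  4  2  1  5  1  1  3]
 [ 1  1  3  3  5  1  3  1  1  4  4  1  6  3  4  4  3  4  4  4  4  3  2  4  2  4  4  5  3]
 [ 2  1  4  3  4  3  3  4  5  3  3  3  5  3  5  6  4  3  4  3  4  1  3  6  4  1  4  6  1]
 [26 17 13  8  7 11 10 10  9 10 11 16 12  3  0  2  2  4  4  5  2  3  1  2  4  4  4  4  1]
 [82 60 34 31 32 32 32 34 35 32 33 32 16 12 14  1  4  3  3  3  3  5  6  5  3  1  6  3  4]
 [99 69 45 40 37 43 42 41 41 40 41 38 17 16 15  1  3  3  6  2  1  1  2  4  5  2  4  4  4]
 [99 75 52 39 41 43 45 40 41 39 38 36 16 19 19 10  4  4  5  5  2  4  2  4  2  3  2  1  4]
 [99 87 59 38 39 38 41 38 39 39 39 35 14 26 25  9  3  6  3  3  3  5  4  3  2  2  3  2  2]
 [98 89 63 43 34 38 42 38 39 40 43 30  4 34 28 17  8  4  5  3  4  3  5  
[... 2592 characters left out ...]
 11  27  46  60  72  72  66  44  28  10   3   6   9   7   4  12  10  12  11   8  14  11   7  10  10   9]
 [ 54  30  11   4  14  31  49  64  73  70  61  43  25  14   5   3  12   9  10  13   8  10  12   8  11  10  10  11  11]
 [ 83  55  21   4   6  14  36  55  63  71  72  61  42  31  11   3   8   8  10  10   7  12  11   9  11  10   9  10  12]
 [103  81  43  10   9   1  17  43  60  69  72  68  63  41  23   7   3  11  11   5  11  10   9  12   7  10  11  10  11]
 [118 101  62  24   4   6  11  29  47  58  65  72  68  57  35  17   2   7   7   9  12   7  13  10  11  11  13   7   9]
 [126  98  68  29   5   6   2  12  33  48  54  63  61  56  34  17   2   8  13   8   6   9  11  11   9  10   7  10   8]]
```

The row reads even and unmoved, and the bar is down at its stop as far as the picture can tell. I'll confirm by pressing on it from above with shut fingers, which also gives its height.

```bash
python3 - <<'E'
from h import *
go((.584,.118,.15,.073-np.pi/2),(.584,.118,.06,.073-np.pi/2))
E
```

```text
t 26.2 pos [ 0.3518 -0.1991  0.2419] F [ 0.5 -0.1 -0.6] w 0.04228035675558365 yaw -1.495953227834064
(0.584, 0.118, 0.15) [0.3735 0.3192 0.1152] 0.0009
(0.584, 0.118, 0.06) [0.3734 0.3192 0.2277] 0.0009
```

Request:
{"method": "move_arm", "body": {"deltas": [[[0.374,0.319,0.115,0,1],[0.374,0.319,0.115,0,1],[0.374,0.319,0.115,0,1],[0.374,0.319,0.115,0,1],[0.374,0.319,0.115,0,1],[0.374,0.319,0.115,0,1],[0.374,0.319,0.115,0,1],[0.374,0.319,0.115,0,1],[0.374,0.319,0.115,0,1],[0.374,0.319,0.17,0,1],[0.374,0.319,0.21,0,1],[0.374,0.319,0.228,0,1]]]}}

```text
clock: 27.4
position: [0.5809, 0.1179, 0.0565]
ee_rot: [-0.002, 0.68, 0.733, -0.002]
contact_force: [-0.6, -0.1, -0.6]
width: -0.0005
gripper_force: 0.0
```

Request:
{"method": "move_arm", "body": {"deltas": [[[0,0,0,0,1],[0,0,0.003,0,1],[0,0,0.006,0,1],[0,0,0.009,0,1]]]}}

```text
clock: 27.8
position: [0.5849, 0.1168, 0.054]
ee_rot: [0.001, 0.681, 0.732, 0.001]
contact_force: [-0.0, -0.5, -0.3]
width: -0.0003
gripper_force: 0.0
```

Request:
{"method": "move_arm", "body": {"deltas": [[[0,0,0.002,0,1],[0,0,0.004,0,1],[0,0,0.006,0,1],[0,0,0.006,0,1]]]}}

```text
clock: 28.2
position: [0.5839, 0.1165, 0.0479]
ee_rot: [-0.0, 0.681, 0.732, -0.0]
contact_force: [0.1, -0.1, -0.3]
width: 0.0
gripper_force: 0.0
```

Request:
{"method": "move_arm", "body": {"deltas": [[[0,0,0.001,0,1],[0,0,0.002,0,1],[0,0,0.003,0,1],[0,0,0.003,0,1]]]}}

```text
clock: 28.6
position: [0.5842, 0.1166, 0.0473]
ee_rot: [0.0, 0.681, 0.732, 0.0]
contact_force: [-2.6, -0.8, 9.5]
width: 0.0001
gripper_force: 4.8
```

Contact came at TCP z 0.0475, which puts the bar's top at 0.0395, exactly closed. I'll back off and hand in.

Request:
{"method": "move_arm", "body": {"deltas": [[[0,0,-0.03,0,1],[0,0,-0.09,0,1],[0,0,-0.15,0,1],[0,0,-0.2,0,1],[0,0,-0.2,0,1],[0,0,-0.2,0,1],[0,0,-0.2,0,1]]]}}

```text
clock: 29.3
position: [0.5829, 0.1165, 0.2041]
ee_rot: [-0.001, 0.681, 0.732, -0.001]
contact_force: [-0.6, 0.0, -0.5]
width: -0.0001
gripper_force: 0.0
```

```bash
python3 -c "
from rig import manip
print(manip.sign_off())"
```

```text
the job is handed in; nothing more can be done
None
```

Both loose mailers are laid in step in the row, the hold-down bar is closed in its catch, and the job was handed in at 29.3 s; sign-off returned no verdict.

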